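# Refit the gas hob knob and hold it in for the spark check

## Task

The gas hob has just been cleaned and its spark needs checking; pressing either tap sparks both burners. First turn the knob that is still on the hob clockwise back to off, its pointer against the off line, and only then fit the loose knob on the bare D-shaped spindle of the other tap, flat to flat so that its pointer is at the off line too, push it fully home, and press knob and spindle in to the stop. Keep it pressed: the job finishes with the gripper still on the knob, holding it in, everything else left where it stands.

Things in the scene. Friction and masses are not known exactly. Their poses are not given: they have to be found in the camera images.
- hob: fixed steel gas hob, 300 mm deep (x), 480 mm wide (y). Origin: underside centre, on the worktop; x points to its back, away from the robot. Steel top 55 mm up. Taps at x -105, y +65 and -65 mm; which one lacks its knob varies. Pan supports, 90 mm high, begin at x -45 mm. Each tap has a black bezel 52 mm wide, 1 mm high; a short dark line behind it (+x) is the off line, the dots are flame marks
- fitted_knob (a joint): angle of the knob that is still on its tap, rad: 0 is off (pointer at the off line, hob +x), where there is a stop; it grows anticlockwise seen from above, up to 4.2, and starts at 0.6 to 1.3. It turns with 0.06 N m of friction, stays where it is left and cannot be pushed in or pulled off
- fitted_knob_top (a point): top centre of the knob still on its tap, on its axis, 100 mm over the worktop; x is the direction of its pointer and turns with it. Shaped like the loose knob: the hub ends 22 mm below this point and the bar grip is what stands above that
- loose_knob: loose black knob, about 50 g, upright on its skirt left of the hob. Origin: underside centre; z up, x along the pointer (white line from the bar's middle to one end). Skirt 47 mm wide, hub ends 16 mm up; bar grip above it 38 mm long (x), 13 mm wide (y), 16 to 38 mm up. D-shaped bore from below on the axis: 14 mm deep, radius 6.7 mm, flat 2.5 mm from the axis on the pointer's side
- loose_knob_pointer (a point): on the loose knob: the pointer end of the bar's top edge, 19 mm from the axis, 38 mm up
- spindle_tip (a point): tip centre of the bare brass spindle, 76 mm over the worktop, 21 mm over the hob's top when out; z up. D-shaft, 6 mm radius, tip chamfered 1.5 mm; flat 2 mm from the axis, facing this point's +x (hob's back). It does not turn. Clearance 0.6 mm: it enters freely within 10 degrees, one way round only. Fully home, the knob's underside is 14 mm below this point, 7 mm over the hob's top
- spindle (a joint): how far the spindle is pressed in, m: 0 out, 0.005 at its stop (knob underside then 2 mm over the hob's top). Its spring needs 3 N to start and 9 N at the stop, and pushes it out again when let go
- mug: white mug, 84 mm wide, 93 mm high, left behind the loose knob, a bystander. Origin: centre of its underside
- dish_soap: dish soap bottle, 42 x 67 mm, 217 mm high, standing back left, a bystander. Origin: centre of its underside
- tumbler: clear glass tumbler, 71 mm wide, 82 mm high, to the right of the hob, a bystander. Origin: centre of its underside
Not all that is in view belongs to the job. Leave any blue or purple look-alike of the loose_knob alone.

How it is judged (in metres and radians):
On the way, in this order (a step that is already met when the one before it is completed fails the run):
1. the fitted knob is turned back to off (value of joint fitted_knob below 0.1 rad), for 0.2 s.
2. the loose knob is fully home on the spindle, flat to flat (z of loose_knob in the frame of spindle_tip below -0.012 m and horizontal distance between loose_knob and spindle_tip below 0.004 m and angle between the x axis of loose_knob and the x axis of spindle_tip, either way round below 0.3 rad and x of loose_knob_pointer in the frame of spindle_tip above 0.01 m), for 0.2 s.
At the end, for the whole second after the job is handed in: Fitted knob at off within 0.1 rad. Loose knob home: underside at least 12 mm below the spindle tip, axes within 4 mm, pointer within 0.3 rad of the spindle's flat, upright within 0.15 rad. Spindle held in at least 4 of its 5 mm, fingers on the knob with over 2 N (all of step 2 and value of joint fitted_knob below 0.1 rad and angle between loose_knob's own z axis and vertical below 0.15 rad and value of joint spindle above 0.004 m and contact force between the fingers and loose_knob above 2 N); the arm keeps its last pose, push and grip.
It fails at once if the bare tap is pressed while the other one is not off (value of joint spindle above 0.002 m and value of joint fitted_knob above 0.15 rad).
It fails at once if a bystander is pushed about (distance of any of mug, dish_soap, tumbler from where it was at the start of the episode above 0.03 m).
It also fails if it takes over 48 s, if anything falls off the work surface, if the arm or the gripper's body presses on something with over 40 N, if the wrist force passes 120 N, or if a joint passes its speed limit or range.

## Robot

A 6-joint arm with a two-finger parallel gripper is mounted at the origin on a cart in front of the work surface, level with it; the furniture and walls round the work are solid. World frame = base frame: x ahead of the robot, y to its left, z up, the work surface at z = 0. Lengths are in mm, angles in degrees, forces in N, time in s.
With the tool pointing down it reaches from about 325 to 925 mm from the base axis. Payload 3.1 kg.
Tool frame: the origin (TCP) lies at the very end of the fingers, on their centre line; the grasp point (between the pads) lies grasp_offset behind it (grasp_offset is the distance from the TCP to the grasp point, in mm); z points along the fingers, y is the line along which they close (so a half turn about z gives the same grasp; the last joint's range is limited). The gripper opens to 85 mm and grips with 20 to 120 N. Pads are 22 mm wide; open, the fingers measure 114 mm over their backs; the gripper's body (76 mm by 85 mm) begins 54 mm behind the grasp point. The pads swing forward as they close: fully open they stand 13 mm farther back than shut.
Start: joints at [65.764, 12.427, 92.441, -0, 75.132, -6.429], TCP at [191.119, 595.074, 202.8] pointing down, gripper open.
Joint ranges: [-157.48, 157.48], [-44.54, 120.13], [17.64, 146.25], [-64.5, 244.5], [7.68, 150.69], [-147.95, 147.95]. Speed limits (degrees/s): [159.86, 159.86, 180, 180, 180, 180].

## Interface

Orientations are given as [roll, pitch, yaw] about the fixed x, y, z axes, in that order (R = Rz(yaw) Ry(pitch) Rx(roll)).
In Python, from station import * gives the robot as it stands. Calls block until the motion is done:
- goto(position, orientation): joint-space move of the TCP to a pose.
- move_l(position, attitude=None, speed=150): straight line of the TCP; attitude=None keeps the orientation; speed is the mean speed in mm/s.
- move_j(angles): joint-space move.
- grip(opening, squeeze=None): finger opening in mm; squeeze is the grip in N (None keeps the last); returns when the fingers have stopped.
- wait(seconds).
- solve_ik(position, orientation): joint angles nearest the present ones, or None.
- get_obs(): the state.
- get_image(name): name is "side" or "top" or "wrist"; returns the picture (420x560x3 uint8, red, green, blue); there is no depth.
- get_calibration(name): a dict with "fx", "fy", "cx", "cy" (pixels), "R" (3x3) and "t" (3): a world point X has camera coordinates R X + t; the wrist camera has in their place "mount" (4x4, takes a point from camera to tool coordinates, whose origin is the TCP and whose axes are the flange's). Camera axes: x right, y down, z forward; pixel columns grow to the right and rows downward; lengths in mm; the calibration is good to about 2 mm. The wrist camera is an equidistant fisheye: a pixel r from the principal point sees the ray r / f radians off the axis. A picture is of the moment at which its call begins: read the wrist's pose just before it. get_calibration takes no time and is no camera call.
A pose or a line that the arm cannot do raises Unreachable and nothing moves.
- sign_off(): hands the job in; it is judged then, once.
Trained networks look in the newest picture that a camera, given by its name, has taken for a name from the list of things; names that differ only in an ending like _2 or _b are one class to them, and where a whole thing is asked for, a point or a joint stands for the part that bears it (a point fixed in the world has none). Each returns a list of dicts, best first, with "score" (0 to 1); they miss things now and then, are a little off and sometimes report something else, mostly with a low value. They report only what shows in the picture. A call takes as long as a camera call. They do not tell look-alikes from the thing itself.
- spot_in(name, camera): "extent" ([centre column, centre row, width, height] in pixels, round what is visible of it).
- regions_of(name, camera): "region" (420x560 bool, what is visible of it) and "extent" ([centre column, centre row, width, height] in pixels, round what is visible of it).
The state is a dict: "t": time; "joint_pos": joint angles; "qvel": joint speeds; "effort": joint torques, N m; "tcp_pos": TCP position; "ee_rot": TCP orientation; "wrist_force": force on the tool from outside, world axes, zero at the start; "moment": the same for the moment, N m; "grip_width": finger opening in mm; "grip_force": force on a finger pad.
Only numpy, scipy, OpenCV 4.12 (cv2) and the standard library are available. Lean on these libraries where they do the work, as an engineer would, in place of code of your own. Each camera call takes 0.05 s, during which the arm holds its last target. There are 200 camera calls.

## Working session

There is one attempt and no reset: what is moved stays moved. The work goes in short steps, each a Python script; the robot and the scene stay as the last script left them, time stands still between calls to the robot, and variables do not carry over. Pictures are saved under pics/ and viewed, at most 10 in all, crops included, and the job is handed in when it is done.

```bash
mkdir -p pics; ls; python3 - <<'E'
from station import *
import cv2,numpy as np
o=get_obs();print(o)
for n in ["side","top","wrist"]:
    im=get_image(n);cv2.imwrite(f"pics/{n}0.png",im[:,:,::-1]);c=get_calibration(n);print(n,c)
    for k in ["hob","fitted_knob","loose_knob","spindle","mug","dish_soap","tumbler"]:
        print(k,[(np.round(d["extent"]).tolist(),round(d["score"],2)) for d in spot_in(k,n)][:3])
a=cv2.imread("pics/top0.png");b=cv2.imread("pics/side0.png")
E
```

```text
pics
{'t': 0.0, 'joint_pos': array([ 6.57630386e+01,  1.24772114e+01,  9.25280981e+01, -3.02362676e-04,
        7.51334253e+01, -6.42975394e+00]), 'qvel': array([-0.03505285, -0.02016002, -0.01994641,  0.09909756,  0.0699978 ,
       -0.02666668]), 'effort': array([ 1.41991120e-03, -3.96833789e+01, -3.03857374e+01,  1.05552695e-05,
        9.62992141e-03, -8.84611126e-06]), 'tcp_pos': array([190.7607347 , 594.24549514, 201.46692868]), 'ee_rot': array([-1.79862105e+02, -1.52459777e-02,  1.62192852e+02]), 'wrist_force': array([ 0.16728235, -0.31491273,  1.00532006]), 'moment': array([ 0.01270582, -0.01750473, -0.01296002]), 'grip_force': 0.0, 'grip_width': 85.24030946707492}
side {'fx': 513.17403967679, 'fy': 513.17403967679, 'cx': 278.97070043131305, 'cy': 204.35014753791359, 'R': array([[-0.92629283, -0.37677646, -0.00459198],
       [-0.13485307,  0.34286216, -0.92965595],
       [ 0.3518469 , -0.8605144 , -0.36840023]]), 't': array([ 524.56794326,  169.33374466, 1756.48037135])}
hob [([281.0, 214.0, 76.0, 59.0], 0.6)]
fitted_knob []
loose_knob [([267.0, 287.0, 13.0, 19.0], 0.74), (
[... 727 characters left out ...]
dish_soap []
tumbler [([440.0, 201.0, 26.0, 22.0], 0.7)]
wrist {'fx': 325.19226210127806, 'fy': 325.19226210127806, 'cx': 278.94613132370796, 'cy': 208.66492210953274, 'mount': array([[-4.56523368e-04, -9.58850463e-01, -2.83911222e-01,
         7.25904825e+01],
       [ 9.99999693e-01, -6.18406420e-04,  4.80558863e-04,
         6.90711649e-01],
       [-6.36356611e-04, -2.83910915e-01,  9.58850451e-01,
        -1.72135626e+02],
       [ 0.00000000e+00,  0.00000000e+00,  0.00000000e+00,
         1.00000000e+00]])}
hob [([57.0, 400.0, 114.0, 34.0], 0.94)]
fitted_knob []
loose_knob [([125.0, 397.0, 24.0, 32.0], 0.56), ([226.0, 351.0, 31.0, 18.0], 0.53)]
spindle []
mug []
dish_soap []
tumbler []
```

View pics/top0.png

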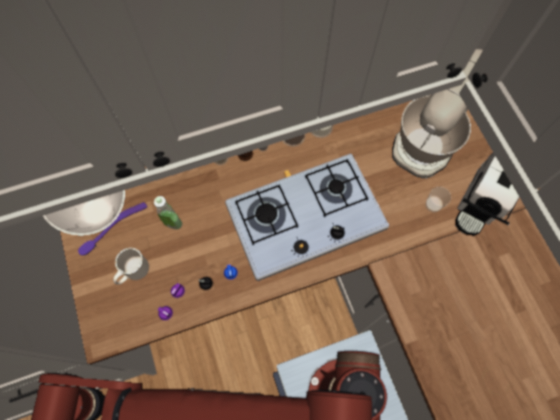

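View pics/side0.png

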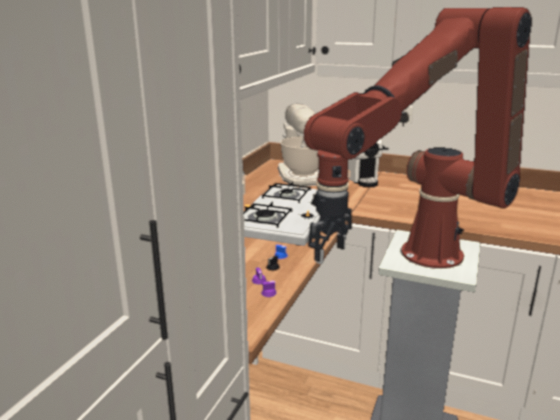

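View pics/wrist0.png

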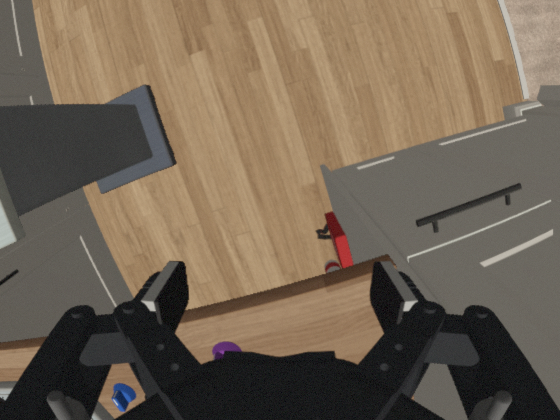

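The top view shows the black loose knob at (206,283), with blue and purple look-alikes at (231,271), (177,291) and (165,313). The bare brass spindle is on the left tap at (302,247) and the fitted knob is on the right at (337,232). The side view adds little, and the wrist camera sees mostly floor.

```bash
cat > h.py <<'E'
from station import *
import numpy as np, cv2
from scipy.spatial.transform import Rotation as Ro
def ray(px,cam,o=None):
    """origin,dir in world"""
    c=get_calibration(cam);u=(px[0]-c["cx"])/c["fx"];v=(px[1]-c["cy"])/c["fy"]
    if cam!="wrist":
        R=c["R"];return -R.T@c["t"],R.T@np.array([u,v,1])
    r=np.hypot(u,v);d=np.array([u*np.sinc(r/np.pi),v*np.sinc(r/np.pi),np.cos(r)])
    T=Ro.from_euler("xyz",o["ee_rot"],degrees=True).as_matrix();M=c["mount"]
    return o["tcp_pos"]+T@M[:3,3],T@M[:3,:3]@d
def at(px,z,cam="wrist",o=None):
    p,d=ray(px,cam,o);return p+d*(z-p[2])/d[2]
def proj(X,o):
    c=get_calibration("wrist");T=Ro.from_euler("xyz",o["ee_rot"],degrees=True).as_matrix();M=c["mount"]
    p=M[:3,:3].T@(T.T@(np.array(X)-o["tcp_pos"])-M[:3,3]);th=np.arctan2(np.hypot(p[0],p[1]),p[2]);s=th/np.hypot(p[0],p[1])
    return np.array([c["cx"]+c["fx"]*p[0]*s,c["cy"]+c["fy"]*p[1]*s])
def snap(name):
    o=get_obs();im=get_image("wrist");cv2.imwrite(f"pics/{name}.png",im[:,:,::-1]);np.save(f"pics/{name}.npy",np.r_[o["tcp_pos"],o["ee_rot"]]);return o,im
E
python3 - <<'E'
from h import *
for n,p,z in [("loose",(206,283),25),("blue",(231,271),25),("spindle",(302,247),76),("fit",(337,232),95),("c1",(262,274),55),("c2",(387,224),55),("c3",(228,206),55),("c4",(350,157),55),("mug",(131,267),50)]:
    print(n,at(p,z,"top").round())
E
```

```text
loose [461. 289.  25.]
blue [472. 201.  25.]
spindle [457. -38.  76.]
fit [ 461. -159.   95.]
c1 [421. 111.  55.]
c2 [ 442. -335.   55.]
c3 [681. 143.  55.]
c4 [ 715. -316.   55.]
mug [586. 499.  50.]
```

```bash
python3 - <<'E'
from h import *
goto([500,285,180],[180,0,180]);o,im=snap("w1")
print(get_obs()["t"],o["tcp_pos"])
for k in ["loose_knob"]: print(k,[(np.round(d["extent"]).tolist(),round(d["score"],2)) for d in spot_in(k,"wrist")][:4])
goto([500,-95,180],[180,0,180]);o,im=snap("w2")
for k in ["fitted_knob","loose_knob","spindle","spindle_tip"]: print(k,[(np.round(d["extent"]).tolist(),round(d["score"],2)) for d in spot_in(k,"wrist")][:4])
print(get_obs()["t"],o["tcp_pos"],o["ee_rot"])
E
```

```text
2.8583 [499.67989015 285.76774969 180.09206621]
loose_knob [([422.0, 114.0, 45.0, 40.0], 0.96), ([206.0, 161.0, 40.0, 49.0], 0.91), ([282.0, 156.0, 45.0, 46.0], 0.9), ([371.0, 160.0, 48.0, 40.0], 0.63)]
fitted_knob [([193.0, 166.0, 55.0, 52.0], 0.87)]
loose_knob [([550.0, 169.0, 21.0, 36.0], 0.96), ([514.0, 168.0, 29.0, 38.0], 0.76), ([339.0, 156.0, 13.0, 14.0], 0.36)]
spindle [([341.0, 158.0, 17.0, 16.0], 0.57)]
spindle_tip [([340.0, 160.0, 13.0, 10.0], 0.72)]
4.575 [500.27336217 -94.14166234 180.02321135] [ 1.79972001e+02  1.44619661e-02 -1.79945445e+02]
```

View pics/w1.png

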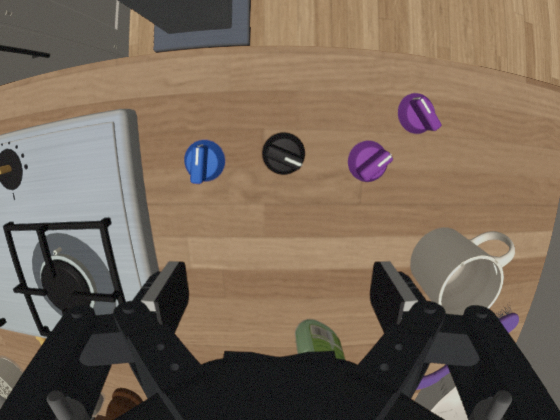

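View pics/w2.png

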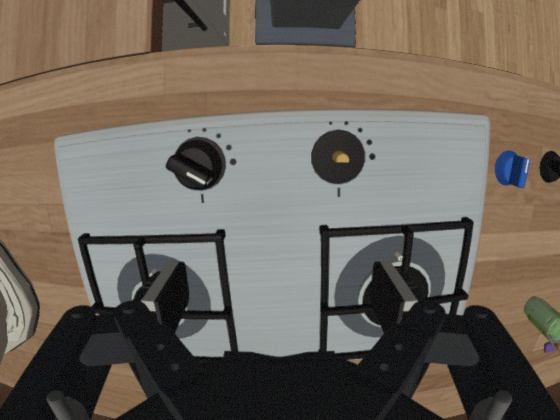

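Both views are clear. In w1 the loose black knob is at (284,153), its white pointer running toward (298,162). In w2 the fitted knob is at (197,163), the bare bezel and spindle at (339,157), and the off lines at (202,198) and (339,192). I'll rectify close-ups onto horizontal planes to measure angles.

```bash
python3 - <<'E'
from h import *
def rect(n,c,z,half=35,s=4):
    a=np.load(f"pics/{n}.npy");o=dict(tcp_pos=a[:3],ee_rot=a[3:]);im=cv2.imread(f"pics/{n}.png")
    N=int(2*half*s);m=np.zeros((N,N,2),np.float32)
    for i in range(N):
        for j in range(N): m[i,j]=proj([c[0]+half-i/s,c[1]+half-j/s,z],o)   # up=+x, left=+y
    r=cv2.remap(im,m,None,cv2.INTER_CUBIC)
    for k in range(0,N,10*s): cv2.line(r,(k,0),(k,6),(0,0,255));cv2.line(r,(0,k),(6,k),(0,0,255))
    return r
a=np.load("pics/w1.npy");o1=dict(tcp_pos=a[:3],ee_rot=a[3:])
a=np.load("pics/w2.npy");o2=dict(tcp_pos=a[:3],ee_rot=a[3:])
L=at((284,155),38,"wrist",o1);F=at((195,166),100,"wrist",o2);S=at((339,157),55,"wrist",o2)
F0=at((200,163),55,"wrist",o2)
print(L,F,S,F0,"offlines",at((202,198),55,"wrist",o2),at((339,192),55,"wrist",o2))
cs=[np.round(x) for x in (L,F,S)];print(cs)
A=np.vstack([np.hstack([rect("w1",cs[0],38),rect("w2",cs[1],100)]),np.hstack([rect("w2",cs[2],55),rect("w2",cs[2],76)])])
cv2.imwrite("pics/rect.png",A)
E
```

```text
[466.17148613 291.65514297  38.        ] [ 467.0643219  -160.37270638  100.        ] [465.97930329 -37.4453434   55.        ] [ 471.3076116  -167.25956915   55.        ] offlines [ 505.30768365 -167.16334076   55.        ] [499.46613786 -36.07615063  55.        ]
[array([466., 292.,  38.]), array([ 467., -160.,  100.]), array([466., -37.,  55.])]Traceback (most recent call last):
  File "<stdin>", line 16, in <module>
  File "<stdin>", line 6, in rect
  File "h.py", line 15, in proj
    c=get_calibration("wrist");T=Ro.from_euler("xyz",o["ee_rot"],degrees=True).as_matrix();M=c["mount"]
ValueError: time passes only in moves, steps and waits
```

```bash
python3 - <<'E'
s=open('h.py').read()
s=s.replace('def ray(','import functools\ngetcal=functools.lru_cache(None)(get_calibration)\ndef ray(').replace('c=get_calibration(','c=getcal(')
s+='''
def rect(n,c,z,half=35,s=4):
    a=np.load(f"pics/{n}.npy");o=dict(tcp_pos=a[:3],ee_rot=a[3:]);im=cv2.imread(f"pics/{n}.png")
    N=int(2*half*s);m=np.zeros((N,N,2),np.float32)
    for i in range(N):
        for j in range(N): m[i,j]=proj([c[0]+half-i/s,c[1]+half-j/s,z],o)   # up=+x, left=+y
    r=cv2.remap(im,m,None,cv2.INTER_CUBIC)
    for k in range(0,N,10*s): cv2.line(r,(k,0),(k,6),(0,0,255));cv2.line(r,(0,k),(6,k),(0,0,255))
    return r
'''
open('h.py','w').write(s)
E
python3 - <<'E'
from h import *
cs=[(466,292),(467,-160),(466,-37)]
A=np.vstack([np.hstack([rect("w1",cs[0],38),rect("w2",cs[1],100)]),np.hstack([rect("w2",cs[2],55),rect("w2",cs[2],76)])])
cv2.imwrite("pics/rect.png",cv2.resize(A,(596,596)))
E
```

```text
(no output)
```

View pics/rect.png

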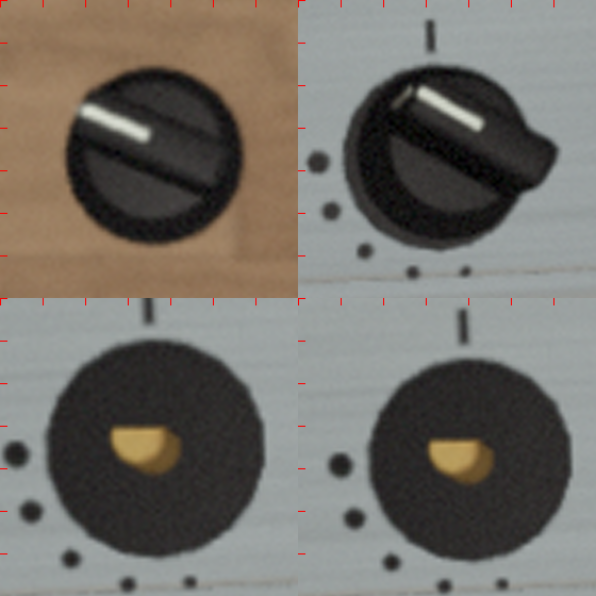

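Measured on the rectified view, in world coordinates:

| Item | Position (mm) | Angle |
|---|---|---|
| Spindle axis | (465.7, -38.7) | – |
| Fitted knob axis | (472.2, -168.5) | bar about 61.6° |
| Loose knob axis | (468.5, 291.6) | pointer about 66° |

The two tap axes come out 130 mm apart, as they should be. Hob yaw is about 2.7°. Next is the fitted knob.

```bash
python3 - <<'E'
from h import *
import station
print("go",getattr(station,"grasp_offset",None))
p=[472.2,-168.5]
grip(42,30)
goto(p+[150],[180,0,61.6])
move_l(p+[83]); o=get_obs();print(o["t"],o["wrist_force"].round(1),o["tcp_pos"].round(1))
grip(8,30);o=get_obs();print(o["t"],o["grip_width"],o["grip_force"],o["wrist_force"].round(1),o["tcp_pos"].round(1))
for y in [47,32,17,1.5]:
    move_l(p+[83],[180,0,y],60);o=get_obs();print(round(o["t"],2),o["wrist_force"].round(1),o["moment"].round(2),o["ee_rot"].round(1),o["tcp_pos"].round(1))
E
```

```text
go 18.700000000000003
7.3417 [ 0.3  0.1 -0.3] [ 472.5 -168.6   83.3]
7.7667 7.714139058356804 0.0 [ 0.2  0.7 -0.2] [ 472.6 -168.7   83.6]
8.18 [-0.6 -0.3  1.5] [-0.02  0.05  0.01] [180.   -0.   47.1] [ 472.2 -168.5   83.1]
8.58 [-0.1  0.4 -0.2] [-0.03  0.02 -0.03] [180.   -0.   32.2] [ 472.2 -168.5   83. ]
8.99 [0.7 0.3 0.1] [ 0.01 -0.01  0.03] [180.   -0.   17.2] [ 472.2 -168.5   83. ]
9.41 [ 0.  -0.7 -0.1] [-0.01 -0.02  0.01] [180.    0.    1.7] [ 472.2 -168.5   83. ]
```

The fingers closed on air (7.7 mm, 0 N). I'll look from here.

```bash
python3 - <<'E'
from h import *
grip(42);o,im=snap("w3");print(o["tcp_pos"],o["ee_rot"])
cv2.imwrite("pics/w3c.png",cv2.resize(cv2.imread("pics/w3.png")[120:400,80:480],(800,560)))
E
```

```text
[ 472.16613319 -168.48348668   82.95800554] [-1.79998720e+02  6.01056104e-03  1.53142070e+00]
```

View pics/w3c.png

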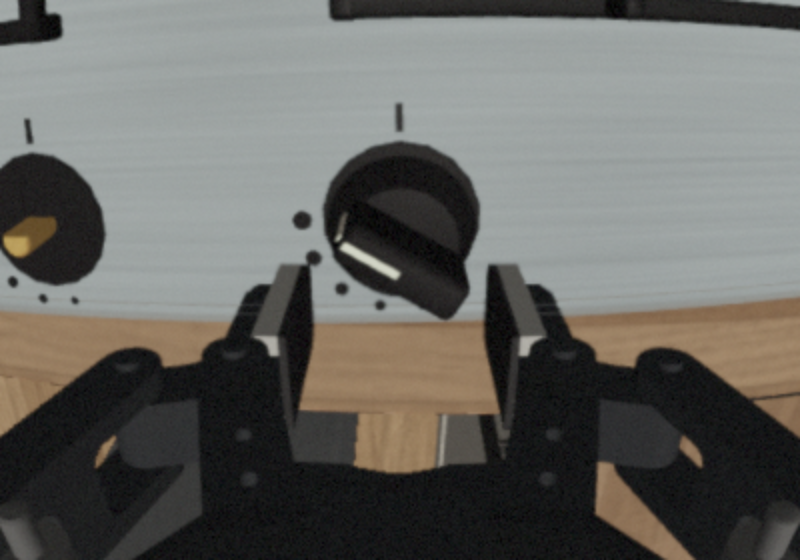

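```bash
python3 - <<'E'
from h import *
def L(n): a=np.load(f"pics/{n}.npy");return dict(tcp_pos=a[:3],ee_rot=a[3:])
o2,o3=L("w2"),L("w3")
def full(p): return (80+p[0]/2,120+p[1]/2)
def tri(a,b):
    A=[];B=[]
    for p,d in (a,b):
        d=d/np.linalg.norm(d);P=np.eye(3)-np.outer(d,d);A.append(P);B.append(P@p)
    return np.linalg.lstsq(np.vstack(A),np.hstack(B),rcond=None)
def tile(c,z,px,py,ox,oy): s=4*596/560; return np.array([c[0]+35-(py-oy)/s,c[1]+35-(px-ox)/s,z])
for nm,pw,pc in [("mid",tile((467,-160),100,483,126,298,0),(400,276)),("end",tile((467,-160),100,420,92,298,0),(343,246)),("offF",tile((467,-160),100,430,20,298,0),(399,103))]:
    print(nm,tri(ray(proj(pw,o2),"wrist",o2),ray(full(pc),"wrist",o3))[0].round(1))
for z in (55,76,100): print(z,at(full((400,276)),100,"wrist",o3).round(1),at(full((399,117)),55,"wrist",o3).round(1),at(full((27,131)),55,"wrist",o3).round(1)) if z==100 else 0
print("spindle tip flat mid c3",at(full((18,238)),76,"wrist",o3).round(1))
print("padtip L/R rows", [at(full(p),91,"wrist",o3).round(1) for p in ((312,265),(488,265))])
print([proj([472.2,-168.5,z],o3).round(1) for z in (83,91,100)])
E
```

```text
mid [ 472.1 -168.1  101.5]
end [ 480.1 -153.3  101.4]
offF [ 509.4 -166.8   55.7]
100 [ 471.4 -168.2  100. ] [ 504.8 -167.1   55. ] [498.7 -35.8  55. ]
spindle tip flat mid c3 [466.6 -39.7  76. ]
padtip L/R rows [array([ 469.7, -143.8,   91. ]), array([ 471. , -192.7,   91. ])]
[array([280.5, 244.1]), array([280.6, 249.8]), array([280.7, 256.7])]
```

Position is confirmed: the bar's middle triangulates to (472.1, -168.1, 101). The fingertip faces look to be about 30 mm behind the TCP at this opening, so I was simply too high. I'll approach by touch with the fingers partly closed.

```bash
python3 - <<'E'
from h import *
p=[472.1,-168.3]
move_l(p+[120]);grip(26)
goto(p+[105],[180,0,61.6]); move_l(p+[82])
f0=get_obs()["wrist_force"][2];z=82
while z>54:
    z-=2;move_l(p+[z],speed=60);o=get_obs();f=o["wrist_force"]-0;print(z,round(o["t"],2),f.round(1),o["tcp_pos"][2].round(1))
    if f[2]-f0>4: break
z+=2;move_l(p+[z],speed=60)
grip(8,30);o=get_obs();print(o["t"],o["grip_width"],o["grip_force"],o["wrist_force"].round(1),o["tcp_pos"].round(1))
E
```

```text
80 12.12 [-0.3 -0.4  0.4] 80.6
78 12.37 [-0.4  0.  -0.3] 78.1
76 12.62 [-0.7 -0.4 -0.1] 75.8
74 12.87 [ 0.1 -0.8  0.2] 73.8
72 13.12 [-0.1  0.5 -0.2] 71.8
70 13.37 [-0.6 -1.  -1. ] 69.8
68 13.62 [-0.4 -0.1 -0.3] 67.8
66 13.87 [0.2 0.  0. ] 65.8
64 14.12 [ 0.2 -0.2 -0.9] 63.8
62 14.37 [-0.2  0.1  0.2] 61.8
60 14.62 [-0.2 -0.2  0.4] 59.8
58 14.87 [-0.  -1.  -0.1] 57.8
56 15.12 [ 0.  -0.4  0.1] 55.8
54 15.37 [-0.6 -0.4  0.2] 53.8
15.875 12.419814149330804 33.70229423046112 [-0.5 -0.3  1.3] [ 472.4 -168.4   56.3]
```

Gripped: 12.4 mm wide, 34 N. Turning now.

```bash
python3 - <<'E'
from h import *
p=[472.1,-168.3,56]
for y in [45,30,15,2.2]:
    move_l(p,[180,0,y],80);o=get_obs();print(round(o["t"],2),o["wrist_force"].round(1),o["moment"].round(2),o["ee_rot"].round(1),o["tcp_pos"].round(1),o["grip_force"].round(0))
wait(.2);grip(30);move_l(p[:2]+[130],speed=200)
move_l([440,-70,130],[180,0,2.7],300);o,im=snap("w4")
print(o["t"],[(np.round(d["extent"]).tolist(),round(d["score"],2)) for k in ("fitted_knob","spindle_tip") for d in spot_in(k,"wrist")][:4])
# loose: fly over for a second look at the grasp yaw
grip(30);goto([468.5,291.6,150],[180,0,66]);move_l([468.5-25*np.cos(1.15),291.6-25*np.sin(1.15),80],speed=250);o,im=snap("w5");print(get_obs()["t"])
A=np.hstack([rect("w4",(472,-168),100),rect("w4",(466,-38.5),76)]);B=np.hstack([rect("w5",(468.5,291.6),38),rect("w5",(468.5,291.6),10)])
cv2.imwrite("pics/rect2.png",cv2.resize(np.vstack([A,B]),(596,596)))
E
```

```text
Traceback (most recent call last):
AttributeError: 'float' object has no attribute 'round'
```

```bash
python3 - <<'E'
from h import *
p=[472.1,-168.3,56]
for y in [30,15,2.2]:
    move_l(p,[180,0,y],80);o=get_obs();print(round(o["t"],2),o["wrist_force"].round(1),o["moment"].round(2),o["ee_rot"].round(1),o["tcp_pos"].round(1),o["grip_force"])
wait(.2);grip(30);move_l(p[:2]+[130],speed=200)
move_l([440,-70,130],[180,0,2.7],300);o,im=snap("w4")
print(o["t"],[(np.round(d["extent"]).tolist(),round(d["score"],2)) for k in ("fitted_knob","spindle_tip") for d in spot_in(k,"wrist")][:4])
goto([468.5,291.6,150],[180,0,66]);move_l([468.5-25*np.cos(1.15),291.6-25*np.sin(1.15),80],speed=250);o,im=snap("w5");print(get_obs()["t"])
A=np.hstack([rect("w4",(472,-168),100),rect("w4",(466,-38.5),76)]);B=np.hstack([rect("w5",(468.5,291.6),38),rect("w5",(468.5,291.6),10)])
cv2.imwrite("pics/rect2.png",cv2.resize(np.vstack([A,B]),(596,596)))
E
```

```text
16.73 [ 1.7 -1.3  1. ] [-0.25 -0.23 -0.03] [179.9  -0.   30.2] [ 472.7 -168.8   56.3] 33.64501118659973
17.13 [ 2.9 -2.7 -0.6] [-0.52 -0.42 -0.01] [ 1.799e+02 -1.000e-01  1.520e+01] [ 472.8 -169.    56.3] 33.52798819541931
17.51 [ 3.2 -4.4 -0.7] [-0.72 -0.53  0.17] [ 1.799e+02 -1.000e-01  2.500e+00] [ 473.  -169.2   56.3] 33.42993199825287
19.0333 [([411.0, 181.0, 60.0, 68.0], 0.96), ([241.0, 178.0, 15.0, 15.0], 0.71), ([242.0, 178.0, 18.0, 12.0], 0.77)]
21.0417
```

View pics/rect2.png

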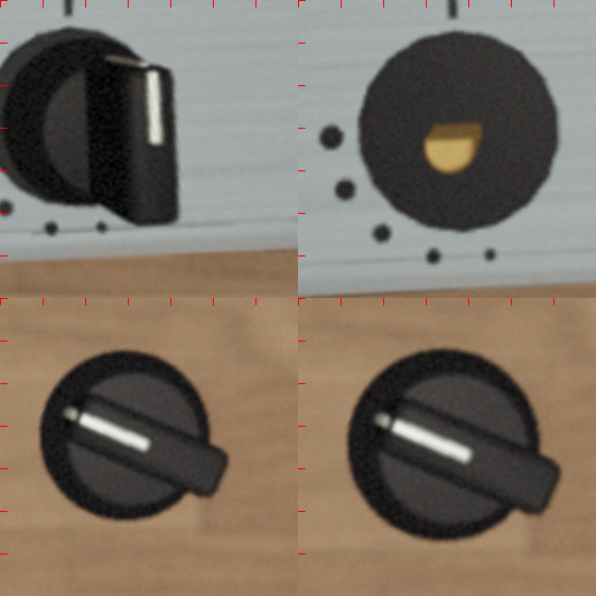

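The fitted knob is at off: its pointer line is vertical, at about 2.3° against the hob's 2.7° yaw. The second look puts the loose knob at (468.5, 291.6), 67°, and the spindle at about (466.5, -39.1). Now I'll pick up the loose knob and hover over the spindle.

```bash
python3 - <<'E'
from h import *
q=[468.6,291.6]
grip(26);move_l(q+[60],[180,0,66.8],150);move_l(q+[-4],speed=80);o=get_obs();print(o["t"],o["wrist_force"].round(1),o["tcp_pos"].round(1))
grip(8,60);o=get_obs();print(o["t"],o["grip_width"],o["grip_force"],o["wrist_force"].round(1),o["tcp_pos"].round(1))
move_l(q+[110],speed=150);o=get_obs();print(o["t"],o["grip_width"],o["grip_force"])
if o["grip_width"]>10.5:
    goto([466.6,-39.2,110],[180,0,2.6]);move_l([466.6,-39.2,85],speed=80);wait(.2);o,im=snap("w6");print(o["t"],o["tcp_pos"],o["ee_rot"],o["wrist_force"].round(1))
    cv2.imwrite("pics/w6r.png",np.hstack([rect("w6",(466.6,-39.2),127),cv2.resize(im[150:350,180:380,::-1],(280,280))]))
E
```

```text
22.575 [ 0.6  0.4 -1. ] [469.1 291.8  -3.6]
22.8417 11.098817741262852 61.942023038864136 [-0.4  0.8  3.2] [469.6 292.1  -3. ]
23.75 10.772657322418047 61.57539367675781
25.6583 [467.15957534 -39.22697833  85.53477255] [ 1.79983637e+02 -6.23826141e-02  2.61117394e+00] [-1.  -0.2 -0.3]
```

View pics/w6r.png

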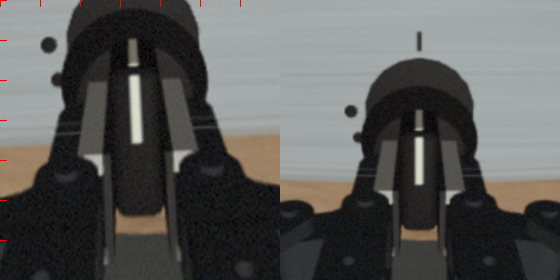

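The knob is held well: pointer forward and the bar straight between the pads. Its centre sits about (+0.6, -0.4) mm short of the spindle as seen by the same camera. I'll correct for that and insert slowly, watching force.

```bash
python3 - <<'E'
from h import *
s=[467.2,-39.6]
move_l(s+[75],speed=60);z=75
while z>58:
    z-=1.5;move_l(s+[z],speed=40);o=get_obs();f=o["wrist_force"];print(z,round(o["t"],2),f.round(1),o["moment"].round(2),o["tcp_pos"].round(1))
    if f[2]>12: print("STOP");break
E
```

```text
73.5 26.27 [-0.5  0.1 -1. ] [-0.04 -0.02  0.07] [467.2 -39.6  73.5]
72.0 26.52 [-0.3 -0.4  0.2] [ 0.02 -0.   -0.  ] [467.1 -39.6  71.9]
70.5 26.77 [-0.2 -0.2 -0.5] [-0.07  0.01 -0.  ] [467.1 -39.6  70.4]
69.0 27.02 [ 0.2  0.1 -0.8] [ 0.04 -0.   -0.03] [467.1 -39.6  68.9]
67.5 27.27 [-0.2  0.5 -0.1] [ 0.02 -0.12 -0.03] [467.1 -39.6  67.4]
66.0 27.52 [-0.2  0.2 -0.2] [-0.02 -0.02  0.07] [467.1 -39.6  65.9]
64.5 27.77 [-0.2 -0.9 -0.4] [-0.01  0.04 -0.06] [467.1 -39.6  64.4]
63.0 28.02 [ 0.9  0.8 -0.9] [0.01 0.01 0.02] [467.1 -39.6  62.9]
61.5 28.27 [1.  0.8 0.1] [ 0.04 -0.01 -0.01] [467.1 -39.6  61.4]
60.0 28.52 [-0.   0.1 -0.3] [0.03 0.04 0.01] [467.1 -39.6  59.9]
58.5 28.77 [-0.4  0.7  2.8] [-0.03  0.09  0.03] [467.6 -39.7  58.9]
57.0 29.02 [-1.2 -0.2  4.5] [-0.02  0.09 -0.02] [467.6 -39.7  57.4]
```

It slid on with no side force and came home at about z = 58.8, where the spring starts. Pressing to the stop now.

```bash
python3 - <<'E'
from h import *
s=[467.2,-39.6];wait(.4);z=57
while z>48:
    z-=1;move_l(s+[z],speed=40);wait(.1);o=get_obs();f=o["wrist_force"];print(z,round(o["t"],2),f.round(1),o["tcp_pos"].round(1),o["grip_width"],o["grip_force"])
    if f[2]>17: break
wait(.5);o,im=snap("w7");print(o["t"],o["wrist_force"].round(1),o["tcp_pos"])
cv2.imwrite("pics/w7c.png",cv2.resize(im[100:340,120:440,::-1],(640,480)))
E
```

```text
56 29.77 [-0.1  0.   5.7] [467.6 -39.7  56.3] 11.102338685129682 62.234312295913696
55 30.12 [0.2 1.2 5.9] [467.6 -39.7  55.4] 10.90190124132873 62.36330509185791
54 30.48 [-0.5  0.5  8.3] [467.6 -39.7  54.6] 11.523649131946671 62.49777674674988
53 30.82 [-2.  -0.8  9.3] [467.7 -39.7  53.8] 11.107394604509949 62.87197709083557
52 31.18 [-2.8  0.4 14.5] [467.8 -39.7  53.7] 11.297506019871442 63.551673889160156
51 31.52 [-6.   0.6 19.6] [467.8 -39.7  53.5] 11.07190527932446 64.23670291900635
32.025 [-5.7  2.2 20.2] [467.8626482  -39.7349078   53.55435853]
```

View pics/w7c.png

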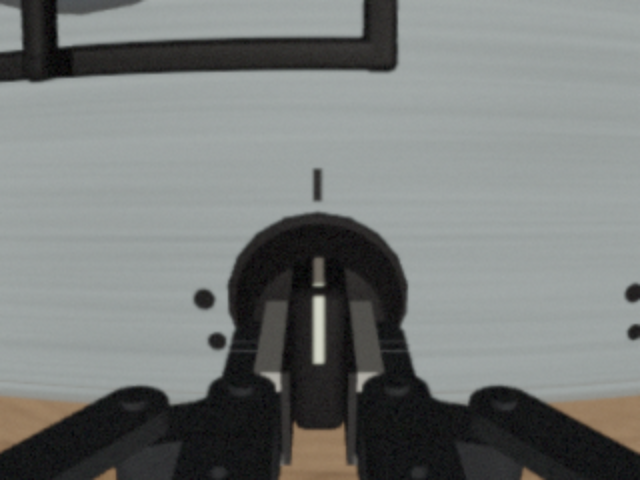

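The stop is clear: travel ended about 5 mm below home and the force climbed from 9 N to 20 N. The pointer at (318,330) lines up with the off line at (317,185). Handing in.

```bash
python3 -c "
from station import *
print(sign_off())"
```

```text
the job is handed in; nothing more can be done
None
```

The job is handed in: the fitted knob is back at off, and the loose knob is home on the spindle with its pointer at the off line, held pressed to the stop with about 20 N (no verdict was returned).

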